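Load the sample stage and zero its dial

ROBOT

A 7-joint arm with a two-finger parallel gripper is mounted at the origin on the work surface. World frame = base frame: x ahead of the robot, y to its left, z up, the work surface at z = 0. Lengths are in m, angles in rad, forces in N, time in s.
With the tool pointing down it reaches from about 0.4 to 0.85 m from the base axis. Payload 4.5 kg.
Tool frame: the origin (TCP) lies at the very end of the fingers, on their centre line; the grasp point (between the pads) lies 19 mm behind it; z points along the fingers, y is the line along which they close (so a half turn about z gives the same grasp; the last joint's range is limited). The gripper opens to 88 mm and grips with 3 to 60 N. Pads are 18 mm wide; open, the fingers measure 123 mm over their backs; the gripper's body (75 mm by 187 mm) begins 45 mm behind the grasp point.
Start: joints at [1.182, 0.689, -0.195, 1.565, 0.157, 0.902, -0.215], TCP at [0.256, -0.57, 0.239] pointing down, gripper open.
Joint ranges: [-3.01, 3.01], [-0.46, 2.08], [-1.47, 1.51], [0.13, 2.56], [-1, 4.14], [0.04, 2.09], [-2.66, 2.66]. Speed limits (rad/s): [2.57, 2.57, 3.14, 3.14, 3.14, 3.14, 3.14].

INTERFACE

Orientations are given as a unit quaternion [x, y, z, w].
In Python, from plant import r gives the robot as it stands. The module is installed in compiled form; this text tells all that it offers.
- The arm moves only by the tool step_arm, never from a script. Its argument "increments" is a list of rows, each a list of 2 entries, a list of its own where there are three numbers: the shift along the world's x, y, z in cm, then the turn, a rotation vector about the world's x, y, z in degrees. A call has exactly 10 rows; each row shifts and turns the commanded pose from where the row before left it; what a row does not reach is not made up. A row lasts 1/10 s, in which the tool goes at most 50 mm and 8.59 degrees, less where a joint would pass 70% of its speed; a pose out of reach is approached as far as the arm can. A call is refused whole if a number of a shift passes 5 or a number of a turn 8.59, either way. A call with a gripper value outside its range is refused whole. "fingers" is the opening, from 0 (shut) to 1 (fully open), set as the call begins (left out, the last holds). The fingers move at their own pace and stop on an object; "grip_force" is the grip in N (left out, the last holds). Time passes only in rows, so rows that do not move let the fingers close, or fill a call up. It gives the time, the measured TCP pose, the force, the opening and the grip force at its end, in the units of the state.
- r.get_state(): the state, without advancing time (a new reading comes with each control period).
- r.snapshot(name): name is "scene" or "top"; returns (picture, depth): 420x560x3 uint8, red, green, blue; 420x560 float32, m along the optical axis (not along the pixel's ray), 0 where there is no reading.
- r.calibration(name): a dict with "fov_y" (degrees; the focal length in pixels is half the picture's height over the tangent of half this angle, whatever the lens; pixels are square), "cx", "cy" (the principal point, pixels), "R" (3x3) and "t" (3): a world point X has camera coordinates R X + t. Camera axes: x right, y down, z forward; pixel columns grow to the right and rows downward; lengths in m; the calibration is good to about 2 mm. A picture is of the moment at which its call begins. calibration takes no time and is no camera call.
- r.finish_job(): hands the job in; it is judged then, once.
The state is a dict: "clock": time; "q": joint angles; "qd": joint speeds; "joint_torque": joint torques, N m; "tool_pos": TCP position; "eef_rot": TCP orientation; "contact_force": force on the tool from outside, world axes, zero at the start; "moment": the same for the moment, N m; "opening": opening from 0.0 (shut) to 1.0 (fully open); "finger_force": force on a finger pad.
Only numpy, scipy, OpenCV 4.12 (cv2) and the standard library are available. Lean on these libraries where they do the work, as an engineer would, in place of code of your own. Each camera call takes 0.05 s, during which the arm holds its last target. There are 200 camera calls.

TASK

Get the sample stage ready for a measuring run: swing the reading bar out from over the stage until it seats in its end detent, then, with the bar out, set every coloured sample carrier that is on the bench flat and centred between the stops of the bay of its own colour, and then swing the bar back over the stage until it is fully home. At any time in the job, turn the dial's bezel until its pointer stands at the red zero mark. Leave the bottle, the vial and the computer mouse where they are.

Things in the scene. Friction and masses are not known exactly. Their poses are not given: they have to be found in the camera images.
- stage: Fixed sample stage: grey plate 130 (x) x 270 (y) x 20 mm, origin at the centre of its underside. On top, aluminium stops 6 mm high divide it into four bays side by side along its y, 62 mm apart, each 100 mm long (stage x) and 56 mm wide (stage y) between its stops. Beyond its +y end stands the reading bar's hinge pillar.
- bar (a joint): Angle of the reading bar about its upright hinge. 0 = end stop, fully home across the stage (along its -y from the hinge); grows clockwise seen from above, towards the robot, to 1.6 = end stop, fully out (along stage -x). Stays where left in mid-swing (friction 0.08 N m). A sprung ball clicks over a rib 0.14 rad before each end stop (about 1 N more at the handle), then holds the bar there.
- bar_handle (a point): Grip point on the bar's handle: upright black post with orange cap, 24 mm diameter, 40 mm tall, on top of the cream bar, 230 mm from the hinge axis. The point is on the post's axis, 22 mm above the bar's top face. The bar (34 mm wide, 270 mm long from the hinge) lies 85 to 105 mm above the bench; small lenses under it reach down to 79 mm.
- bar_hinge (a point): Point on the bar's upright hinge axis, 85 mm above the bench, fixed to the stage 205 mm from its centre along its +y.
- dial (a joint): Angle of the dial's bezel, rad, counter-clockwise seen from above; 0 = the white pointer stands at the red zero mark. Stops at -2.8 and 2.8. Stays where it is left (friction 0.06 N m).
- dial_grip (a point): Point on the bezel's upright axis at a good height to grip, 67 mm above the bench. The bezel is a dark steel knob 54 mm in diameter; its top is at 71 mm and the box top below it at 45 mm.
- dial_pointer (a point): Outer end of the white pointer line on top of the bezel, 26 mm from its axis; turns with the bezel.
- dial_zero (a point): The red zero mark on the white scale ring round the bezel, 36 mm from the bezel's axis, on top of the cream dial box (90 x 110 x 45 mm), fixed; the box's +x direction points from the axis to it.
- bottle: Bystander: loose amber bottle, 60 mm diameter, 120 mm tall, origin at the centre of its underside.
- vial: Bystander: loose clear vial with black cap, 34 mm diameter, 60 mm tall, origin at the centre of its underside.
- mouse: Bystander: loose black computer mouse 100 x 58 x 24 mm, origin at the centre of its underside.
- carrier_red: Loose sample carrier, 140 g: black plate 90 (x) x 46 (y) x 10 mm with two round windows and an upright red grip fin in the middle, 36 mm along x, 12 mm thick in y, from 10 to 38 mm above the underside. Origin at the centre of the underside. Either end may face the robot in the bay. May be absent (None).
- bay_red (a point): Centre of the floor of the red bay (red patch and red tag on the stop nearer the robot), 20 mm above the bench; axes as the stage's. With a centred carrier there is a 5 mm gap all round.
- carrier_yellow: Loose sample carrier, 140 g: black plate 90 (x) x 46 (y) x 10 mm with two round windows and an upright yellow grip fin in the middle, 36 mm along x, 12 mm thick in y, from 10 to 38 mm above the underside. Origin at the centre of the underside. Either end may face the robot in the bay. May be absent (None).
- bay_yellow (a point): Centre of the floor of the yellow bay (yellow patch and yellow tag on the stop nearer the robot), 20 mm above the bench; axes as the stage's. With a centred carrier there is a 5 mm gap all round.
- carrier_green: Loose sample carrier, 140 g: black plate 90 (x) x 46 (y) x 10 mm with two round windows and an upright green grip fin in the middle, 36 mm along x, 12 mm thick in y, from 10 to 38 mm above the underside. Origin at the centre of the underside. Either end may face the robot in the bay. May be absent (None).
- bay_green (a point): Centre of the floor of the green bay (green patch and green tag on the stop nearer the robot), 20 mm above the bench; axes as the stage's. With a centred carrier there is a 5 mm gap all round.
- carrier_blue: Loose sample carrier, 140 g: black plate 90 (x) x 46 (y) x 10 mm with two round windows and an upright blue grip fin in the middle, 36 mm along x, 12 mm thick in y, from 10 to 38 mm above the underside. Origin at the centre of the underside. Either end may face the robot in the bay. May be absent (None).
- bay_blue (a point): Centre of the floor of the blue bay (blue patch and blue tag on the stop nearer the robot), 20 mm above the bench; axes as the stage's. With a centred carrier there is a 5 mm gap all round.

How it is judged:
On the way, in this order (a step that is already met when the one before it is completed fails the run):
1. the reading bar is swung fully out into its end detent (value of joint bar above 1.54 rad), for 0.2 s.
2. with the bar out, every carrier lies released, flat and centred in the bay of its colour (x of carrier_red in the frame of bay_red between -0.0045 and 0.0045 m and y of carrier_red in the frame of bay_red between -0.0045 and 0.0045 m and z of carrier_red in the frame of bay_red between -0.003 and 0.003 m and angle between the x axis of carrier_red and the x axis of bay_red, either way round below 0.1 rad and angle between each of carrier_red, carrier_yellow, carrier_green, carrier_blue's own z axis and vertical below 0.06 rad and contact force between the fingers and carrier_red below 0.2 N and linear speed of each of carrier_red, carrier_yellow, carrier_green, carrier_blue below 0.02 m/s and x of carrier_yellow in the frame of bay_yellow between -0.0045 and 0.0045 m and y of carrier_yellow in the frame of bay_yellow between -0.0045 and 0.0045 m and z of carrier_yellow in the frame of bay_yellow between -0.003 and 0.003 m and angle between the x axis of carrier_yellow and the x axis of bay_yellow, either way round below 0.1 rad and contact force between the fingers and carrier_yellow below 0.2 N and x of carrier_green in the frame of bay_green between -0.0045 and 0.0045 m and y of carrier_green in the frame of bay_green between -0.0045 and 0.0045 m and z of carrier_green in the frame of bay_green between -0.003 and 0.003 m and angle between the x axis of carrier_green and the x axis of bay_green, either way round below 0.1 rad and contact force between the fingers and carrier_green below 0.2 N and x of carrier_blue in the frame of bay_blue between -0.0045 and 0.0045 m and y of carrier_blue in the frame of bay_blue between -0.0045 and 0.0045 m and z of carrier_blue in the frame of bay_blue between -0.003 and 0.003 m and angle between the x axis of carrier_blue and the x axis of bay_blue, either way round below 0.1 rad and contact force between the fingers and carrier_blue below 0.2 N and value of joint bar above 1.45 rad), for 0.2 s.
3. the reading bar is swung back fully home (value of joint bar below 0.05 rad), for 0.2 s.
At the end, for the whole second after the job is handed in: Every carrier present lies released, still and flat in the bay of its colour, within 4.5 mm of the bay's centre along and across it and within 0.1 rad of its direction; the bar is within 0.05 rad of home; the dial's pointer is within 0.08 rad of zero (x of carrier_red in the frame of bay_red between -0.0045 and 0.0045 m and y of carrier_red in the frame of bay_red between -0.0045 and 0.0045 m and z of carrier_red in the frame of bay_red between -0.003 and 0.003 m and angle between the x axis of carrier_red and the x axis of bay_red, either way round below 0.1 rad and angle between each of carrier_red, carrier_yellow, carrier_green, carrier_blue's own z axis and vertical below 0.06 rad and contact force between the fingers and carrier_red below 0.2 N and linear speed of each of carrier_red, carrier_yellow, carrier_green, carrier_blue below 0.02 m/s and x of carrier_yellow in the frame of bay_yellow between -0.0045 and 0.0045 m and y of carrier_yellow in the frame of bay_yellow between -0.0045 and 0.0045 m and z of carrier_yellow in the frame of bay_yellow between -0.003 and 0.003 m and angle between the x axis of carrier_yellow and the x axis of bay_yellow, either way round below 0.1 rad and contact force between the fingers and carrier_yellow below 0.2 N and x of carrier_green in the frame of bay_green between -0.0045 and 0.0045 m and y of carrier_green in the frame of bay_green between -0.0045 and 0.0045 m and z of carrier_green in the frame of bay_green between -0.003 and 0.003 m and angle between the x axis of carrier_green and the x axis of bay_green, either way round below 0.1 rad and contact force between the fingers and carrier_green below 0.2 N and x of carrier_blue in the frame of bay_blue between -0.0045 and 0.0045 m and y of carrier_blue in the frame of bay_blue between -0.0045 and 0.0045 m and z of carrier_blue in the frame of bay_blue between -0.003 and 0.003 m and angle between the x axis of carrier_blue and the x axis of bay_blue, either way round below 0.1 rad and contact force between the fingers and carrier_blue below 0.2 N and value of joint bar below 0.05 rad and value of joint dial between -0.08 and 0.08 rad); the robot touches nothing.
It fails at once if the bottle is moved by more than 30 mm or tipped over (distance of bottle from where it was at the start of the episode above 0.03 m or angle between bottle's own z axis and vertical above 0.4 rad).
It fails at once if the vial is moved by more than 30 mm or tipped over (distance of vial from where it was at the start of the episode above 0.03 m or angle between vial's own z axis and vertical above 0.4 rad).
It fails at once if the mouse is moved by more than 30 mm or tipped over (distance of mouse from where it was at the start of the episode above 0.03 m or angle between mouse's own z axis and vertical above 0.4 rad).
Of carrier_red, carrier_yellow, carrier_green, carrier_blue only 2 to 4 are there at a start; the rules pass over those that are not, and their reading is None.
At some moment in a run one of carrier_red, carrier_yellow, carrier_green, carrier_blue may be knocked a few centimetres aside while the robot is not near it.
Once in a run the grip may slacken for a moment while it holds something.
It also fails if it takes over 210 s, if anything falls off the work surface, if the arm or the gripper's body presses on something with over 40 N, if the wrist force passes 120 N, or if a joint passes its speed limit or range.

## Working session

There is one attempt and no reset: what is moved stays moved. The work goes in short steps, Python scripts to look and compute and a tool call to move; the robot and the scene stay as the last step left them, time stands still between calls to the robot, and variables do not carry over. Pictures are saved under pics/ and viewed, at most 14 in all, crops included, and the job is handed in when it is done.

Besides the shell and the picture viewer there is one more tool, called by a JSON object that holds its "fn" and its "kwargs", one argument or row to a line. step_arm: Moves the arm, as the interface text tells. Its arguments: {"type":"object","properties":{"increments":{"type":"array","items":{"type":"array"}},"fingers":{"type":"number"},"grip_force":{"type":"number"}},"required":["increments"]}

```bash
mkdir -p pics; cat > h.py <<'E'
from plant import r
import numpy as np, cv2
def snap(cam,name=None):
    p,d=r.snapshot(cam); np.savez('/tmp/%s.npz'%cam,p=p,d=d)
    if name: cv2.imwrite('pics/%s.png'%name,p[:,:,::-1])
    return p,d
def load(cam):
    z=np.load('/tmp/%s.npz'%cam); return z['p'],z['d']
def ray(cam,u,v):
    c=r.calibration(cam); f=210/np.tan(np.radians(c['fov_y'])/2)
    R=np.array(c['R']);t=np.array(c['t'])
    dc=np.array([(u-c['cx'])/f,(v-c['cy'])/f,1.])
    return -R.T@t,R.T@dc
def atz(cam,u,v,z):
    o,d=ray(cam,u,v); return o+d*(z-o[2])/d[2]
def atd(cam,u,v,dep):
    o,d=ray(cam,u,v); return o+d*dep
def cloud(cam,d):
    c=r.calibration(cam); f=210/np.tan(np.radians(c['fov_y'])/2)
    v,u=np.mgrid[0:420,0:560]
    P=np.stack([(u-c['cx'])/f*d,(v-c['cy'])/f*d,d],-1)-np.array(c['t'])
    return P@np.array(c['R'])
E
python3 - <<'E'
from h import *
np.set_printoptions(precision=3,suppress=True)
for c in('scene','top'):
    p,d=snap(c,c+'0'); print(r.calibration(c))
s=r.get_state();print(s)
E
```

```text
{'fov_y': 46.968206372741406, 'cx': 272.43032995565, 'cy': 212.16115349468743, 'R': array([[ 0.711,  0.703,  0.017],
       [ 0.51 , -0.499, -0.701],
       [-0.484,  0.507, -0.713]]), 't': array([-0.312, -0.255,  1.55 ])}
{'fov_y': 43.64143643736867, 'cx': 286.7966424727322, 'cy': 212.62857946016453, 'R': array([[-0.027, -1.   , -0.005],
       [-0.995,  0.028, -0.096],
       [ 0.096,  0.003, -0.995]]), 't': array([-0.058,  0.541,  1.23 ])}
{'clock': 0.1, 'q': array([ 1.182,  0.69 , -0.195,  1.566,  0.157,  0.902, -0.215]), 'qd': array([ 0.001, -0.001, -0.   , -0.003, -0.001, -0.001, -0.001]), 'joint_torque': array([ -0.003, -52.85 ,  -1.272, -15.384,  -0.053,   0.002,   0.   ]), 'tool_pos': array([ 0.256, -0.569,  0.238]), 'eef_rot': array([ 0.978,  0.21 , -0.   , -0.001]), 'contact_force': array([-0.42 ,  0.752,  0.33 ]), 'moment': array([-0.008,  0.032,  0.002]), 'finger_force': 0.0, 'opening': 1.0014347019290706}
```

View pics/top0.png

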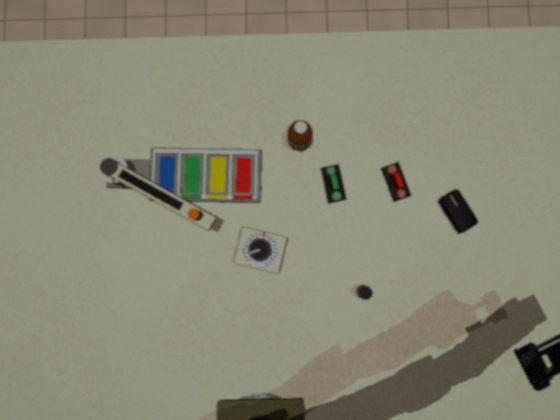

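View pics/scene0.png

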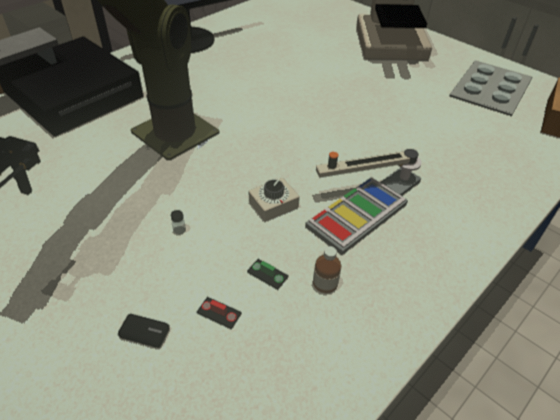

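```bash
cat >> h.py <<'E'
def hsvmask(p,col):
    h=cv2.cvtColor(p,cv2.COLOR_RGB2HSV);H,S,V=[h[:,:,i].astype(int) for i in range(3)]
    rng=dict(red=(H<6)|(H>174),yellow=(H>22)&(H<34),green=(H>50)&(H<80),blue=(H>100)&(H<125),orange=(H>7)&(H<16))[col]
    return (rng&(S>150)&(V>50)).astype(np.uint8)
def blobs(p,col,mn=12):
    n,l,s,c=cv2.connectedComponentsWithStats(hsvmask(p,col))
    return [(c[i],s[i],l==i) for i in range(1,n) if s[i][4]>=mn]
E
python3 - <<'E'
from h import *
np.set_printoptions(precision=4,suppress=True)
p,d=load('top');P=cloud('top',d)
for cam in('top','scene'):
  p,d=load(cam);P=cloud(cam,d)
  for col in('red','yellow','green','blue','orange'):
    for c,s,m in blobs(p,col):
        rect=cv2.minAreaRect(np.argwhere(m)[:,::-1].astype(np.float32))
        print(cam,col,c,s,'cloud med',np.median(P[m],0),'rect',np.round(rect[0],1),np.round(rect[1],1),round(rect[2],1))
p,d=load('top')
cv2.imwrite('pics/ct.png',cv2.resize(p[115:315,90:290][:,:,::-1],None,fx=3,fy=3,interpolation=cv2.INTER_CUBIC))
cv2.imwrite('pics/cr.png',cv2.resize(p[110:310,280:480][:,:,::-1],None,fx=3,fy=3,interpolation=cv2.INTER_CUBIC))
P=cloud('top',d);print('bench z',np.median(P[300:330,100:200,2]))
E
```

```text
top red [243.1374 174.9374] [236 158  15  35 495] cloud med [0.6338 0.0302 0.0202] rect [243. 175.] [34. 14.] 90.0
top red [397.6721 179.3115] [386 165  21  31 183] cloud med [ 0.6118 -0.3416  0.0241] rect [397.6 180.7] [32.3 10.6] 62.2
top red [242.4    196.9636] [234 195  18   4  55] cloud med [0.5798 0.0333 0.0264] rect [242.5 196.5] [ 3. 17.] 90.0
top yellow [217.4495 174.3938] [210 157  16  35 485] cloud med [0.6374 0.0925 0.0203] rect [217.5 174.2] [14.2 34.1] 2.0
top yellow [216.5    196.5429] [208 195  18   4  70] cloud med [0.5823 0.0948 0.0267] rect [216.5 196.5] [ 3. 17.] 90.0
top green [191.9853 173.9853] [186 158  13  33 408] cloud med [0.6406 0.1541 0.02  ] rect [192. 174.] [32. 12.] 90.0
top green [333.9565 181.7174] [330 174   9  16  92] cloud med [ 0.6094 -0.1875  0.037 ] rect [334.  181.6] [15.3  6.1] 78.7
top green [190.875  196.4062] [183 195  17   3  32] cloud med [0.5851 0.156  0.0267] rect [191. 196.] [16.  2.] -0.0
top blue [166.6259 172.3141] [160 157  14  34 417] cloud med [0.6465 0.2151 0.0204] rect [166.5 173.5] [33. 13.] 90.0
top orange [299.4559 136.4943
[... 401 characters left out ...]
34  0.0284 0.0213] rect [334.4 227.6] [31.4 10. ] 36.9
scene red [217.7761 304.403 ] [211 300  15  10  67] cloud med [ 0.6101 -0.3438  0.0387] rect [217.8 304.5] [15.2  4.3] 24.0
scene yellow [335.2941 203.3529] [330 200  11   8  17] cloud med [0.5823 0.0949 0.0262] rect [335.  203.5] [ 1.4 12.2] 56.3
scene yellow [350.3621 216.107 ] [336 206  30  21 243] cloud med [0.6373 0.0903 0.0214] rect [350.2 215.9] [30.1  8.7] 35.0
scene blue [380.4392 195.0265] [366 188  28  16 189] cloud med [0.6457 0.2138 0.0214] rect [379.6 194.4] [28.7  7.4] 32.5
scene orange [333.2286 154.8571] [330 153   8   5  35] cloud med [0.5319 0.1251 0.1463] rect [333.5 155. ] [4. 7.] 90.0
bench z -0.00020609381147862097
```

View pics/ct.png

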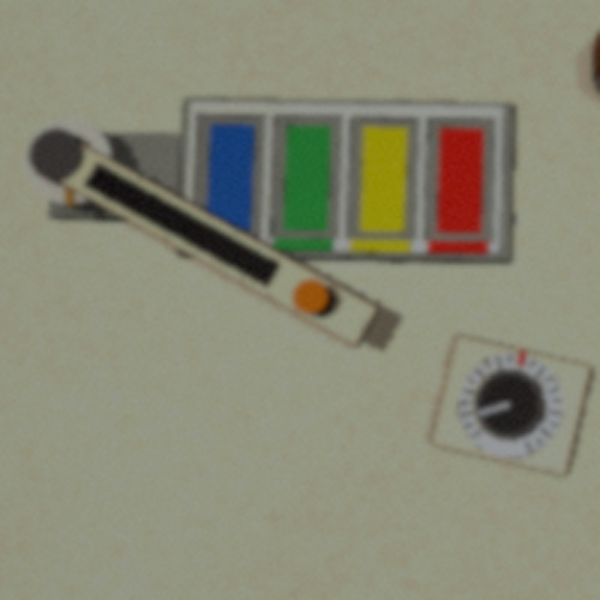

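View pics/cr.png

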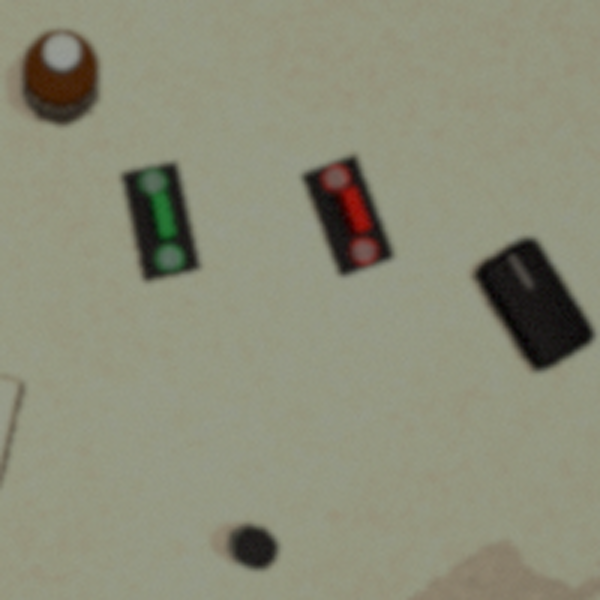

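Two carriers are out, red (397,181) and green (334,183). The bar is partly out, with its handle at (194,214). The dial is at (260,250), pointing about 120° CCW of zero.

{"fn": "step_arm", "kwargs": {
  "increments": [
    [[2.9,3.9,0],[0,0,0]],
    [[2.9,3.9,0],[0,0,0]],
    [[2.9,3.9,0],[0,0,0]],
    [[2.9,3.9,0],[0,0,0]],
    [[2.9,3.9,0],[0,0,0]],
    [[2.9,3.9,0],[0,0,0]],
    [[2.9,3.9,0],[0,0,0]],
    [[2.9,3.9,0],[0,0,0]],
    [[0,0,0],[0,0,0]],
    [[0,0,0],[0,0,0]]
  ],
  "fingers": 1,
  "grip_force": 10
}}

```text
clock: 1.1
tool_pos: [0.489, -0.2566, 0.2384]
eef_rot: [0.977, 0.212, -0.0, -0.0]
contact_force: [-0.3, 0.1, -0.2]
opening: 1.0
finger_force: 0.0
```

{"fn": "step_arm", "kwargs": {
  "increments": [
    [[0.5,4.8,0],[0,0,4.4]],
    [[0.5,4.8,0],[0,0,4.4]],
    [[0.5,4.8,0],[0,0,4.4]],
    [[0.5,4.8,0],[0,0,4.4]],
    [[0.5,4.8,0],[0,0,4.4]],
    [[0.5,4.8,0],[0,0,4.4]],
    [[0.5,4.8,0],[0,0,4.4]],
    [[0.5,4.8,0],[0,0,4.4]],
    [[0,0,0],[0,0,0]],
    [[0,0,0],[0,0,0]]
  ]
}}

```text
clock: 2.1
tool_pos: [0.5285, 0.1249, 0.2384]
eef_rot: [0.869, 0.495, -0.001, 0.0]
contact_force: [0.1, 0.2, 0.2]
opening: 0.998
finger_force: 0.0
```

{"fn": "step_arm", "kwargs": {
  "increments": [
    [[0.25,0.15,-2],[0,0,0]],
    [[0,0,-3],[0,0,0]],
    [[0,0,-3],[0,0,0]],
    [[0,0,-2.5],[0,0,0]],
    [[0,0,-1.5],[0,0,0]],
    [[0,0,-0.6],[0,0,0]],
    [[0,0,0],[0,0,0]],
    [[0,0,0],[0,0,0]],
    [[0,0,0],[0,0,0]],
    [[0,0,0],[0,0,0]]
  ]
}}

```text
clock: 3.1
tool_pos: [0.5315, 0.1275, 0.1136]
eef_rot: [0.869, 0.496, 0.001, 0.0]
contact_force: [0.9, 0.0, -0.1]
opening: 1.0
finger_force: 0.0
```

{"fn": "step_arm", "kwargs": {
  "increments": [
    [[0,0,0],[0,0,0]],
    [[0,0,0],[0,0,0]],
    [[0,0,0],[0,0,0]],
    [[0,0,0],[0,0,0]],
    [[0,0,0],[0,0,0]],
    [[0,0,0],[0,0,0]],
    [[0,0,0],[0,0,0]],
    [[0,0,0],[0,0,0]],
    [[0,0,0],[0,0,0]],
    [[0,0,0],[0,0,0]]
  ],
  "fingers": 0,
  "grip_force": 12
}}

```text
clock: 4.1
tool_pos: [0.531, 0.1275, 0.1127]
eef_rot: [0.869, 0.496, -0.0, 0.0]
contact_force: [0.3, 0.1, -0.3]
opening: 0.271
finger_force: 12.0
```

```bash
python3 - <<'E'
from h import *
hin=np.array([.650,.328]); s=r.get_state(); p=s['tool_pos'][:2]; print(s['opening'],p,np.linalg.norm(p-hin))
a0=np.degrees(np.arctan2(*(p-hin)[::-1])); print(a0)
end=-93.15-91.7-.5
n=18; a=np.radians(np.linspace(a0,end,n+1)); R=np.linalg.norm(p-hin)
q=hin+R*np.c_[np.cos(a),np.sin(a)]; print(np.round(np.diff(q,axis=0)*100,2).tolist(),(end-a0)/n)
E
```

```text
0.27097733184591216 [0.53096852 0.12749761] 0.23317311687200987
-120.69616929686164
[[-1.23, 0.79], [-1.18, 0.86], [-1.12, 0.93], [-1.06, 1.0], [-1.0, 1.07], [-0.93, 1.13], [-0.86, 1.18], [-0.78, 1.23], [-0.7, 1.28], [-0.62, 1.32], [-0.54, 1.36], [-0.45, 1.39], [-0.36, 1.42], [-0.27, 1.44], [-0.18, 1.45], [-0.09, 1.46], [-0.0, 1.46], [0.09, 1.46]] -3.5918794835076877
```

{"fn": "step_arm", "kwargs": {
  "increments": [
    [[-1.23,0.79,0],[0,0,-3.6]],
    [[-1.18,0.86,0],[0,0,-3.6]],
    [[-1.12,0.93,0],[0,0,-3.6]],
    [[-1.06,1.0,0],[0,0,-3.6]],
    [[-1.0,1.07,0],[0,0,-3.6]],
    [[-0.93,1.13,0],[0,0,-3.6]],
    [[-0.86,1.18,0],[0,0,-3.6]],
    [[-0.78,1.23,0],[0,0,-3.6]],
    [[-0.7,1.28,0],[0,0,-3.6]],
    [[-0.62,1.32,0],[0,0,-3.6]]
  ]
}}

```text
clock: 5.1
tool_pos: [0.4359, 0.2356, 0.1127]
eef_rot: [0.979, 0.202, -0.0, 0.0]
contact_force: [1.5, -1.0, -1.0]
opening: 0.271
finger_force: 12.0
```

{"fn": "step_arm", "kwargs": {
  "increments": [
    [[-0.54,1.36,0],[0,0,-3.6]],
    [[-0.45,1.39,0],[0,0,-3.6]],
    [[-0.36,1.42,0],[0,0,-3.6]],
    [[-0.27,1.44,0],[0,0,-3.6]],
    [[-0.18,1.45,0],[0,0,-3.6]],
    [[-0.09,1.46,0],[0,0,-3.6]],
    [[0,1.46,0],[0,0,-3.6]],
    [[0.05,1.46,0],[0,0,-3.6]],
    [[0,0,0],[0,0,0]],
    [[0,0,0],[0,0,0]]
  ]
}}

```text
clock: 6.1
tool_pos: [0.418, 0.3438, 0.1125]
eef_rot: [0.999, -0.049, -0.001, 0.005]
contact_force: [2.2, -11.4, 5.2]
opening: 0.265
finger_force: 11.9
```

```bash
python3 - <<'E'
from h import *
s=r.get_state(); print(s['contact_force'],s['moment'],s['tool_pos'],s['q'])
d=s['tool_pos'][:2]-[.65,.328]; print(np.linalg.norm(d),np.radians(-93.15)-np.arctan2(d[1],d[0])+2*np.pi)
E
```

```text
[  2.17490521 -11.43977505   5.20185349] [-2.27372002 -0.23416506 -0.00460676] [0.41797817 0.34381176 0.11247269] [-0.86963232  0.78288373  0.15690628  1.92954699 -0.24157703  0.45436908
 -2.20765237]
0.23255997348064056 1.5838609717938317
```

{"fn": "step_arm", "kwargs": {
  "increments": [
    [[0,-0.3,0],[0,0,0]],
    [[0,0,0],[0,0,0]],
    [[0,0,0],[0,0,0]],
    [[0,0,0],[0,0,0]],
    [[0,0,0],[0,0,0]],
    [[0,0,0],[0,0,0]],
    [[0,0,0],[0,0,0]],
    [[0,0,0],[0,0,0]],
    [[0,0,0],[0,0,0]],
    [[0,0,0],[0,0,0]]
  ],
  "fingers": 0.6
}}

```text
clock: 7.1
tool_pos: [0.4178, 0.3468, 0.1128]
eef_rot: [0.999, -0.047, 0.0, 0.0]
contact_force: [-0.6, -0.4, 1.0]
opening: 0.601
finger_force: 0.0
```

{"fn": "step_arm", "kwargs": {
  "increments": [
    [[0,0,2],[0,0,0]],
    [[0,0,3],[0,0,0]],
    [[0,0,4],[0,0,0]],
    [[0,0,4],[0,0,0]],
    [[0.5,-4.5,0],[0,0,0]],
    [[0.5,-4.5,0],[0,0,0]],
    [[0.5,-4.5,0],[0,0,0]],
    [[0.5,-4.5,0],[0,0,0]],
    [[0.5,-4.5,0],[0,0,0]],
    [[0,0,0],[0,0,0]]
  ],
  "fingers": 1
}}

```text
clock: 8.1
tool_pos: [0.443, 0.1144, 0.2431]
eef_rot: [0.999, -0.053, 0.0, 0.002]
contact_force: [0.6, -0.4, 0.0]
opening: 0.997
finger_force: 0.0
```

```bash
python3 - <<'E'
from h import *
np.set_printoptions(precision=4,suppress=True)
for cam in('top','scene'):
  p,d=snap(cam,cam+'1');P=cloud(cam,d)
  for col in('red','yellow','green','blue','orange'):
    for c,s,m in blobs(p,col):
        Q=P[m]; k=Q[:,2]>Q[:,2].max()-.012
        pc=np.linalg.svd((Q[k]-Q[k].mean(0))[:,:2])[2][0]
        print(cam,col,np.round(c,1),s[4],'med',np.median(Q,0),'topmean',Q[k].mean(0),'ang',np.degrees(np.arctan(pc[1]/pc[0])).round(1))
p,d=load('top')
cv2.imwrite('pics/t1.png',np.hstack([cv2.resize(p[x:x+150,y:y+100][:,:,::-1],None,fx=4,fy=4,interpolation=cv2.INTER_CUBIC) for x,y in((200,210),(130,320))]))
E
```

```text
top red [243.1 174.9] 492 med [0.6343 0.0303 0.0202] topmean [ 0.4182 -0.0764  1.2756] ang 0.0
top red [397.4 179.1] 179 med [ 0.6123 -0.3407  0.0273] topmean [ 0.4182 -0.0764  1.2756] ang 0.0
top red [242.5 197. ] 54 med [0.5799 0.0322 0.0271] topmean [0.5797 0.0322 0.0269] ang 87.9
top yellow [217.4 174.6] 481 med [0.6366 0.0931 0.0202] topmean [ 0.4182 -0.0764  1.2756] ang 0.0
top yellow [216.5 196.5] 70 med [0.5823 0.0948 0.0264] topmean [ 0.4182 -0.0764  1.2756] ang 0.0
top green [192. 174.] 406 med [0.6401 0.154  0.0203] topmean [0.6397 0.1541 0.0208] ang -2.8
top green [333.8 181.7] 92 med [ 0.61   -0.1874  0.0366] topmean [ 0.4182 -0.0764  1.2756] ang 0.0
top green [190.7 196.4] 29 med [0.5853 0.1573 0.026 ] topmean [0.5846 0.1568 0.0262] ang 87.9
top blue [166.4 173.3] 445 med [0.6442 0.2167 0.02  ] topmean [ 0.4182 -0.0764  1.2756] ang 0.0
top blue [165. 196.] 49 med [0.5877 0.2187 0.0261] topmean [0.5874 0.2179 0.0265] ang 88.2
top orange [299.4 136.5] 255 med [ 0.7081 -0.106   0.0852] topmean [ 0.7131 -0.1066  0.0927] ang 82.8
top orange [ 93.3 268.3] 81 med [0.4196 0.3456 0.1448] topmean [0.4204 0.1562 0.6394] ang 11.9
scene red [319.1 214.5] 31 med [0.5795 0.0303 0.0272] topmean [0.5791 0.0309 0.0276] ang 86.8
scene red [334.5 227.7] 296 med [0.6343 0.0286 0.0212] topmean [ 1.1018 -0.6933  0.9329] ang 0.0
scene red [217.8 304.4] 66 med [ 0.6097 -0.3436  0.0386] topmean [ 0.6098 -0.3435  0.0385] ang 18.3
scene yellow [335.2 203.4] 18 med [0.5818 0.0923 0.0266] topmean [0.5816 0.094  0.027 ] ang 88.4
scene yellow [350.3 216.1] 243 med [0.6367 0.0903 0.0213] topmean [0.6365 0.0906 0.0213] ang -2.4
scene blue [379.8 194.5] 202 med [0.6422 0.2143 0.0211] topmean [0.642  0.2146 0.0211] ang -3.2
scene orange [350.5 105.4] 25 med [0.4199 0.3389 0.1462] topmean [0.42   0.3397 0.1466] ang -57.6
```

View pics/t1.png

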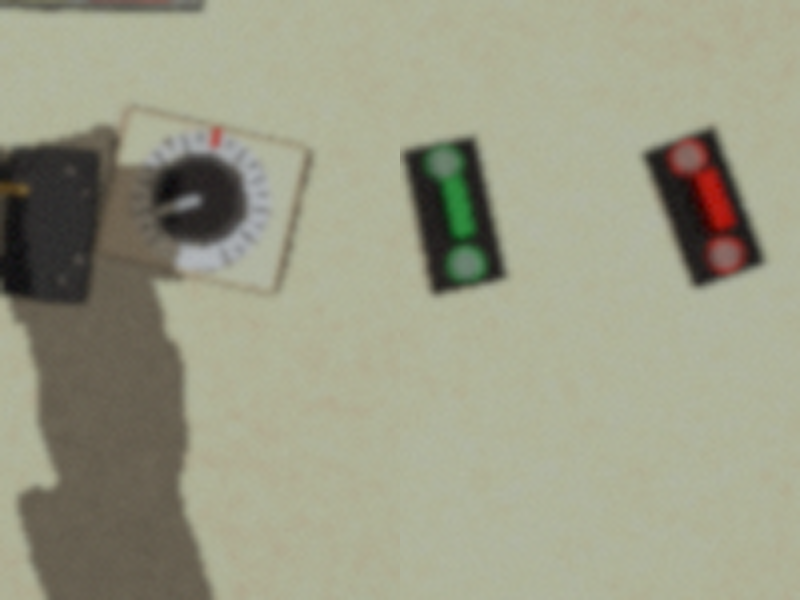

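```bash
python3 - <<'E'
from h import *
g=lambda u,v,z:atz('top',210+u/4,200+v/4,z)
A=g(201,201,.071);M=g(216,137,.045);T=g(158,213,.071);I=g(198,200,.071)
an=lambda a,b:np.degrees(np.arctan2(b[1]-a[1],b[0]-a[0]))
print(A,M,T,np.linalg.norm((M-A)[:2]),np.linalg.norm((T-A)[:2]),an(A,M),an(A,T),an(T,I)+180)
# box corners at z=.045
for c in((130,106),(312,150),(276,294)): print(g(*c,.045))
P,_=load('top')
print(r.get_state()['q'])
E
```

```text
[ 0.44994094 -0.00998179  0.071     ] [ 0.48786683 -0.01818805  0.045     ] [0.44375664 0.01479864 0.071     ] 0.038803559729579974 0.025540465736440705 -12.209220835158861 104.01271247722104 106.42688979054928
[0.50749294 0.03196084 0.045     ]
[ 0.47869195 -0.07432033  0.045     ]
[ 0.39536649 -0.05105003  0.045     ]
[-0.49924288  0.47956864  0.19929409  2.0541694  -0.15756952  0.62171607
 -1.86111338]
```

Bar is out: the handle cap is at (93,268) in top1 and the measured handle position matches 1.6 rad. The dial pointer is about 122° CCW of zero. I'll turn the dial next.

{"fn": "step_arm", "kwargs": {
  "increments": [
    [[0.1,-1.5,0],[0,0,8.4]],
    [[0.1,-1.5,0],[0,0,8.4]],
    [[0.1,-1.5,0],[0,0,8.4]],
    [[0.1,-1.5,0],[0,0,8.4]],
    [[0.1,-1.5,0],[0,0,8.4]],
    [[0.1,-1.5,0],[0,0,8.4]],
    [[0.1,-1.5,0],[0,0,8.4]],
    [[0.1,-1.5,0],[0,0,8.4]],
    [[0.05,-0.4,0],[0,0,8.4]],
    [[0,0,0],[0,0,8.4]]
  ]
}}

```text
clock: 9.2
tool_pos: [0.4518, -0.0011, 0.2427]
eef_rot: [0.771, 0.636, 0.0, -0.0]
contact_force: [-0.2, -0.0, -0.4]
opening: 1.0
finger_force: 0.0
```

{"fn": "step_arm", "kwargs": {
  "increments": [
    [[0,0,-3],[0,0,8.4]],
    [[0,0,-3],[0,0,8.4]],
    [[0,0,-3],[0,0,8.4]],
    [[0,0,-3],[0,0,8.4]],
    [[0,0,-3],[0,0,0]],
    [[0,0,0],[0,0,0]],
    [[0,0,0],[0,0,0]],
    [[0,0,0],[0,0,0]],
    [[0,0,0],[0,0,0]],
    [[0,0,0],[0,0,0]]
  ]
}}

```text
clock: 10.2
tool_pos: [0.452, -0.0022, 0.0938]
eef_rot: [0.558, 0.83, 0.001, 0.001]
contact_force: [-0.3, -0.9, 0.5]
opening: 0.997
finger_force: 0.0
```

{"fn": "step_arm", "kwargs": {
  "increments": [
    [[0,-0.7,0],[0,0,0]],
    [[0,0,-2],[0,0,0]],
    [[0,0,-1.5],[0,0,0]],
    [[0,0,-0.8],[0,0,0]],
    [[0,0,0],[0,0,0]],
    [[0,0,0],[0,0,0]],
    [[0,0,0],[0,0,0]],
    [[0,0,0],[0,0,0]],
    [[0,0,0],[0,0,0]],
    [[0,0,0],[0,0,0]]
  ]
}}

```text
clock: 11.2
tool_pos: [0.4514, -0.0092, 0.05]
eef_rot: [0.558, 0.83, 0.0, 0.0]
contact_force: [0.8, 0.3, 0.7]
opening: 1.001
finger_force: 0.0
```

{"fn": "step_arm", "kwargs": {
  "increments": [
    [[0,0,0],[0,0,0]],
    [[0,0,0],[0,0,0]],
    [[0,0,0],[0,0,0]],
    [[0,0,0],[0,0,0]],
    [[0,0,0],[0,0,0]],
    [[0,0,0],[0,0,0]],
    [[0,0,0],[0,0,0]],
    [[0,0,0],[0,0,0]],
    [[0,0,0],[0,0,0]],
    [[0,0,0],[0,0,0]]
  ],
  "fingers": 0,
  "grip_force": 25
}}

```text
clock: 12.2
tool_pos: [0.4521, -0.0088, 0.0498]
eef_rot: [0.557, 0.83, 0.001, 0.0]
contact_force: [3.5, 1.9, -2.7]
opening: 0.604
finger_force: 25.0
```

{"fn": "step_arm", "kwargs": {
  "increments": [
    [[0,0,0],[0,0,-8.4]],
    [[0,0,0],[0,0,-8.4]],
    [[0,0,0],[0,0,-8.4]],
    [[0,0,0],[0,0,-8.4]],
    [[0,0,0],[0,0,-8.4]],
    [[0,0,0],[0,0,-8.4]],
    [[0,0,0],[0,0,-8.4]],
    [[0,0,0],[0,0,-8.4]],
    [[0,0,0],[0,0,-8.4]],
    [[0,0,0],[0,0,-8.4]]
  ]
}}

```text
clock: 13.2
tool_pos: [0.4526, -0.0091, 0.0498]
eef_rot: [0.97, 0.241, 0.001, 0.0]
contact_force: [4.3, -0.0, -2.9]
opening: 0.607
finger_force: 25.0
```

{"fn": "step_arm", "kwargs": {
  "increments": [
    [[0,0,0],[0,0,-8.4]],
    [[0,0,0],[0,0,-8.4]],
    [[0,0,0],[0,0,-8.4]],
    [[0,0,0],[0,0,-8.4]],
    [[0,0,0],[0,0,-5]],
    [[0,0,0],[0,0,0]],
    [[0,0,0],[0,0,0]],
    [[0,0,0],[0,0,0]],
    [[0,0,0],[0,0,0]],
    [[0,0,0],[0,0,0]]
  ]
}}

```text
clock: 14.2
tool_pos: [0.4527, -0.0093, 0.0498]
eef_rot: [0.996, -0.089, 0.001, 0.0]
contact_force: [4.7, 0.6, -4.7]
opening: 0.606
finger_force: 25.0
```

{"fn": "step_arm", "kwargs": {
  "increments": [
    [[0,0,0],[0,0,0]],
    [[0,0,0],[0,0,0]],
    [[0,0,0],[0,0,0]],
    [[0,0,0],[0,0,0]],
    [[0,0,0],[0,0,0]],
    [[0,0,0],[0,0,0]],
    [[0,0,2],[0,0,0]],
    [[0,0,4],[0,0,0]],
    [[0,0,4.5],[0,0,0]],
    [[0,0,4.5],[0,0,0]]
  ],
  "fingers": 1
}}

```text
clock: 15.2
tool_pos: [0.4505, -0.0092, 0.2012]
eef_rot: [0.996, -0.09, -0.001, 0.0]
contact_force: [1.9, -0.7, -0.2]
opening: 1.002
finger_force: 0.0
```

{"fn": "step_arm", "kwargs": {
  "increments": [
    [[1.5,-4.3,0],[0,0,0]],
    [[1.5,-4.3,0],[0,0,0]],
    [[3.5,-3.3,0],[0,0,0]],
    [[3.5,-3.3,0],[0,0,0]],
    [[3.5,-2.5,0],[0,0,0]],
    [[2,0,0],[0,0,0]],
    [[0,0,0],[0,0,0]],
    [[0,0,0],[0,0,0]],
    [[0,0,0],[0,0,0]],
    [[0,0,0],[0,0,0]]
  ]
}}

```text
clock: 16.2
tool_pos: [0.6051, -0.1857, 0.1998]
eef_rot: [0.996, -0.09, -0.001, -0.0]
contact_force: [-0.4, 0.4, -0.7]
opening: 1.003
finger_force: 0.0
```

```bash
python3 - <<'E'
from h import *
np.set_printoptions(precision=4,suppress=True)
snap('scene');p,d=snap('top')
q=p[200:300,210:310]
a=cv2.resize(q[:,:,::-1],None,fx=6,fy=6,interpolation=cv2.INTER_CUBIC)
cv2.imwrite('pics/dial2.png',a)
s=r.get_state(); print(s['tool_pos'],s['eef_rot'],s['q'])
for cam in('top','scene'):
  p,d=load(cam);P=cloud(cam,d)
  for col in('red','green'):
    for c,st,m in blobs(p,col): print(cam,col,np.round(c,1),st[4],np.median(P[m],0))
E
```

```text
[ 0.6056 -0.1858  0.2   ] [ 0.9959 -0.0904 -0.0002 -0.0001] [ 0.0669  0.7631  0.2947  1.5926 -0.2762  0.8276 -1.2793]
top red [243.1 174.8] 489 [0.634  0.0304 0.0204]
top red [410.7 193.6] 196 [ 0.5769 -0.3709  0.0212]
top red [242.7 197.1] 56 [0.5796 0.0312 0.0262]
top green [192. 174.] 405 [0.64   0.1543 0.0199]
top green [190.7 196.5] 31 [0.5849 0.1559 0.0266]
scene red [319.2 214.5] 30 [0.5795 0.0306 0.0272]
scene red [334.5 227.7] 299 [0.634  0.0291 0.0212]
scene red [197.2 303.5] 69 [ 0.5768 -0.3741  0.0388]
```

View pics/dial2.png

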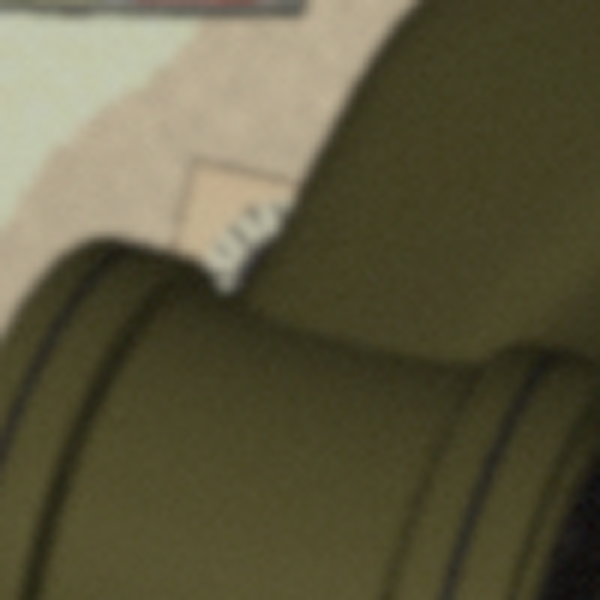

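The arm hides the dial here. The red carrier has been knocked to about (0.577, -0.372), so I'll do green first.

```bash
python3 - <<'E'
from h import *
print(atz('top',333.6,183.6,.01),atz('top',333.9,181.7,.035))
p,d=load('top')
cv2.imwrite('pics/red2.png',cv2.resize(p[150:240,360:480][:,:,::-1],None,fx=6,fy=6,interpolation=cv2.INTER_CUBIC))
E
```

```text
[ 0.6086379 -0.1889009  0.01     ] [ 0.60943795 -0.1875593   0.035     ]
```

View pics/red2.png

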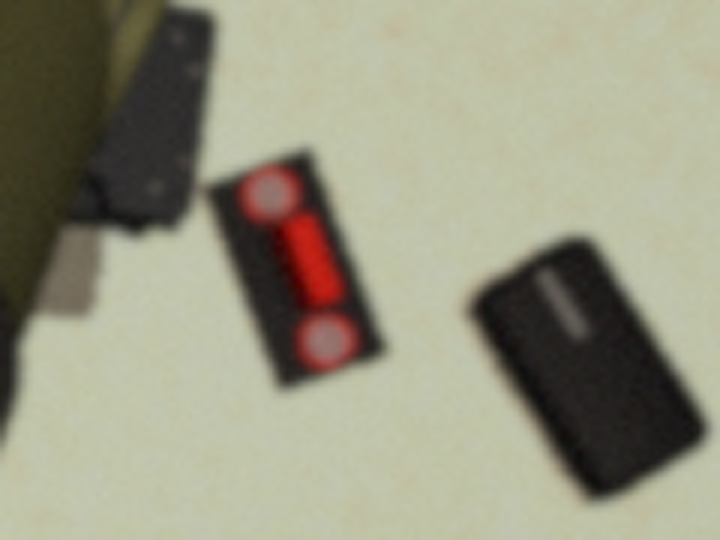

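{"fn": "step_arm", "kwargs": {
  "increments": [
    [[0.2,-0.1,-2],[0,0,5.5]],
    [[0.2,0,-2],[0,0,5.5]],
    [[0,0,-2],[0,0,5.5]],
    [[0,0,-2],[0,0,5.5]],
    [[0,0,-2],[0,0,0]],
    [[0,0,0],[0,0,0]],
    [[0,0,0],[0,0,0]],
    [[0,0,0],[0,0,0]],
    [[0,0,0],[0,0,0]],
    [[0,0,0],[0,0,0]]
  ]
}}

```text
clock: 17.3
tool_pos: [0.6108, -0.1873, 0.1007]
eef_rot: [0.995, 0.101, 0.001, 0.0]
contact_force: [0.3, -0.4, -0.1]
opening: 0.996
finger_force: 0.0
```

{"fn": "step_arm", "kwargs": {
  "increments": [
    [[-0.2,-0.1,-2],[0,0,0]],
    [[0,0,-2.5],[0,0,0]],
    [[0,0,-2.5],[0,0,0]],
    [[0,0,-1.2],[0,0,0]],
    [[0,0,-0.4],[0,0,0]],
    [[0,0,0],[0,0,0]],
    [[0,0,0],[0,0,0]],
    [[0,0,0],[0,0,0]],
    [[0,0,0],[0,0,0]],
    [[0,0,0],[0,0,0]]
  ]
}}

```text
clock: 18.3
tool_pos: [0.6086, -0.1883, 0.0143]
eef_rot: [0.995, 0.101, 0.0, 0.0]
contact_force: [-0.2, 0.3, 1.1]
opening: 0.997
finger_force: 0.0
```

{"fn": "step_arm", "kwargs": {
  "increments": [
    [[0,0,0],[0,0,0]],
    [[0,0,0],[0,0,0]],
    [[0,0,0],[0,0,0]],
    [[0,0,0],[0,0,0]],
    [[0,0,0],[0,0,0]],
    [[0,0,0],[0,0,0]],
    [[0,0,0],[0,0,0]],
    [[0,0,0],[0,0,0]],
    [[0,0,0],[0,0,0]],
    [[0,0,0],[0,0,0]]
  ],
  "fingers": 0,
  "grip_force": 30
}}

```text
clock: 19.3
tool_pos: [0.6084, -0.1884, 0.0138]
eef_rot: [0.995, 0.101, 0.0, 0.0]
contact_force: [-0.7, -0.8, 0.2]
opening: 0.13
finger_force: 30.0
```

{"fn": "step_arm", "kwargs": {
  "increments": [
    [[0,0,1],[0,0,0]],
    [[0,0,2],[0,0,0]],
    [[0,0,2],[0,0,0]],
    [[0,0,2],[0,0,0]],
    [[0,0,2],[0,0,0]],
    [[0,0,0],[0,0,0]],
    [[0,0,0],[0,0,0]],
    [[0,0,0],[0,0,0]],
    [[0,0,0],[0,0,0]],
    [[0,0,0],[0,0,0]]
  ]
}}

```text
clock: 20.3
tool_pos: [0.6077, -0.188, 0.1028]
eef_rot: [0.995, 0.101, -0.001, -0.0]
contact_force: [0.4, -0.3, -2.1]
opening: 0.134
finger_force: 30.0
```

{"fn": "step_arm", "kwargs": {
  "increments": [
    [[0,3,0.5],[0,0,-3.5]],
    [[0,4,0.5],[0,0,-3.5]],
    [[0,4,0],[0,0,-3.5]],
    [[0,4,0],[0,0,-3.6]],
    [[0,4,0],[0,0,0]],
    [[0.7,4,0],[0,0,0]],
    [[0.7,4,0],[0,0,0]],
    [[0.7,4,0],[0,0,0]],
    [[0.7,3.2,0],[0,0,0]],
    [[0.3,0,0],[0,0,0]]
  ]
}}

```text
clock: 21.3
tool_pos: [0.6388, 0.1627, 0.1127]
eef_rot: [1.0, -0.017, -0.0, -0.003]
contact_force: [0.1, 0.9, -1.8]
opening: 0.136
finger_force: 30.0
```

{"fn": "step_arm", "kwargs": {
  "increments": [
    [[0,0,-2],[0,0,0]],
    [[0,0,-2],[0,0,0]],
    [[0,0,0],[0,0,0]],
    [[0,0,0],[0,0,0]],
    [[0,0,0],[0,0,0]],
    [[0,0,0],[0,0,0]],
    [[0,0,0],[0,0,0]],
    [[0,0,0],[0,0,0]],
    [[0,0,0],[0,0,0]],
    [[0,0,0],[0,0,0]]
  ]
}}

```text
clock: 22.3
tool_pos: [0.6393, 0.1538, 0.0738]
eef_rot: [1.0, -0.022, 0.0, 0.0]
contact_force: [0.4, 0.6, -1.9]
opening: 0.134
finger_force: 30.0
```

```bash
python3 - <<'E'
from h import *
s=r.get_state();print(s['tool_pos'],s['eef_rot'],s['opening'],s['contact_force'])
p,d=snap('top');snap('scene')
p2,_=load('scene')
cv2.imwrite('pics/pl.png',np.hstack([cv2.resize(x[:,:,::-1],None,fx=4,fy=4,interpolation=cv2.INTER_CUBIC) for x in(p[140:220,150:250],p2[150:230,320:420])]))
E
```

```text
[0.63930526 0.15384641 0.073836  ] [ 9.99767221e-01 -2.15754140e-02  6.53185070e-05  1.30641523e-05] 0.13361388331309354 [ 0.39888453  0.57209869 -1.88102087]
```

View pics/pl.png

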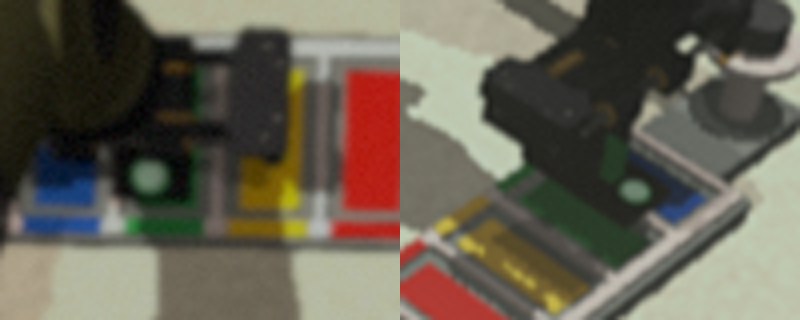

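{"fn": "step_arm", "kwargs": {
  "increments": [
    [[0,0,-1.5],[0,0,0]],
    [[0,0,-1.2],[0,0,0]],
    [[0,0,-0.6],[0,0,0]],
    [[0,0,-0.4],[0,0,0]],
    [[0,0,-0.2],[0,0,0]],
    [[0,0,0],[0,0,0]],
    [[0,0,0],[0,0,0]],
    [[0,0,0],[0,0,0]],
    [[0,0,0],[0,0,0]],
    [[0,0,0],[0,0,0]]
  ]
}}

```text
clock: 23.4
tool_pos: [0.6394, 0.1539, 0.035]
eef_rot: [1.0, -0.022, 0.0, -0.0]
contact_force: [-0.4, -0.2, -2.4]
opening: 0.133
finger_force: 30.0
```

```bash
python3 - <<'E'
from h import *
np.set_printoptions(precision=4,suppress=True)
s=r.get_state();print(s['tool_pos'],s['eef_rot'],s['opening'],s['contact_force'])
p,d=snap('top')
cv2.imwrite('pics/pl2.png',cv2.resize(p[150:210,155:235][:,:,::-1],None,fx=8,fy=8,interpolation=cv2.INTER_CUBIC))
E
```

```text
[0.6394 0.1539 0.035 ] [ 0.9998 -0.0216  0.0002 -0.    ] 0.13287241895623936 [-0.4274 -0.1559 -2.4377]
```

View pics/pl2.png

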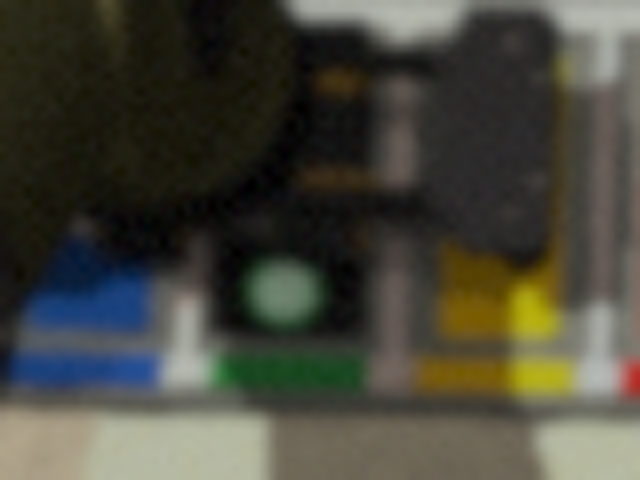

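{"fn": "step_arm", "kwargs": {
  "increments": [
    [[0,0,0],[0,0,0]],
    [[0,0,0],[0,0,0]],
    [[0,0,0],[0,0,0]],
    [[0,0,0],[0,0,0]],
    [[0,0,0],[0,0,0]],
    [[0,0,1],[0,0,0]],
    [[0,0,2.5],[0,0,0]],
    [[0,0,4],[0,0,0]],
    [[0,0,4.5],[0,0,0]],
    [[0,0,4.5],[0,0,0]]
  ],
  "fingers": 0.5
}}

```text
clock: 24.45
tool_pos: [0.639, 0.1536, 0.202]
eef_rot: [1.0, -0.022, 0.0, 0.0]
contact_force: [0.4, 0.2, -0.5]
opening: 0.498
finger_force: 0.0
```

{"fn": "step_arm", "kwargs": {
  "increments": [
    [[-0.6,-4.8,0],[0,0,0]],
    [[-0.6,-4.8,0],[0,0,0]],
    [[-0.6,-4.8,0],[0,0,0]],
    [[-0.6,-4.8,0],[0,0,0]],
    [[-0.6,-4.8,0],[0,0,0]],
    [[-0.6,-4.8,0],[0,0,0]],
    [[-0.6,-4.8,0],[0,0,0]],
    [[-0.6,-4.8,0],[0,0,0]],
    [[-0.6,-4.8,0],[0,0,0]],
    [[-0.6,-4.8,0],[0,0,0]]
  ]
}}

```text
clock: 25.45
tool_pos: [0.5788, -0.3282, 0.2007]
eef_rot: [1.0, -0.022, 0.0, 0.0]
contact_force: [1.6, -0.1, 0.0]
opening: 0.499
finger_force: 0.0
```

```bash
python3 - <<'E'
from h import *
np.set_printoptions(precision=4,suppress=True)
s=r.get_state();print(s['tool_pos'],s['eef_rot'],s['opening'])
p,d=snap('top');p2,_=snap('scene')
print(atz('top',409.4,194.8,.01))
for cam in('top','scene'):
  q,d=load(cam);P=cloud(cam,d)
  for col in('red','green'):
    for c,st,m in blobs(q,col): print(cam,col,np.round(c,1),st[4],np.median(P[m],0), cv2.minAreaRect(np.argwhere(m)[:,::-1].astype(np.float32))[2])
f=lambda x:cv2.resize(x[:,:,::-1],(400,300),interpolation=cv2.INTER_CUBIC)
cv2.imwrite('pics/m3.png',np.vstack([np.hstack([f(p[150:225,155:255]),f(p[150:240,380:500])]),np.hstack([f(p[210:300,200:320]),f(p2[150:240,320:440])])]))
E
```

```text
[ 0.5788 -0.3282  0.2007] [ 0.9998 -0.0217  0.0004  0.0002] 0.49901672356329924
[ 0.576  -0.3719  0.01  ]
top red [243.1 174.9] 491 [0.634  0.0301 0.02  ] 90.0
top red [242.5 197. ] 54 [0.5799 0.0323 0.027 ] 90.0
top green [189.  171.6] 106 [0.6392 0.1544 0.0566] 90.0
top green [190.6 196.5] 30 [0.5849 0.1571 0.0269] 90.0
scene red [319.2 214.5] 30 [0.5791 0.0305 0.0271] 53.13010025024414
scene red [334.5 227.7] 295 [0.6342 0.028  0.0213] 36.86989974975586
```

View pics/m3.png

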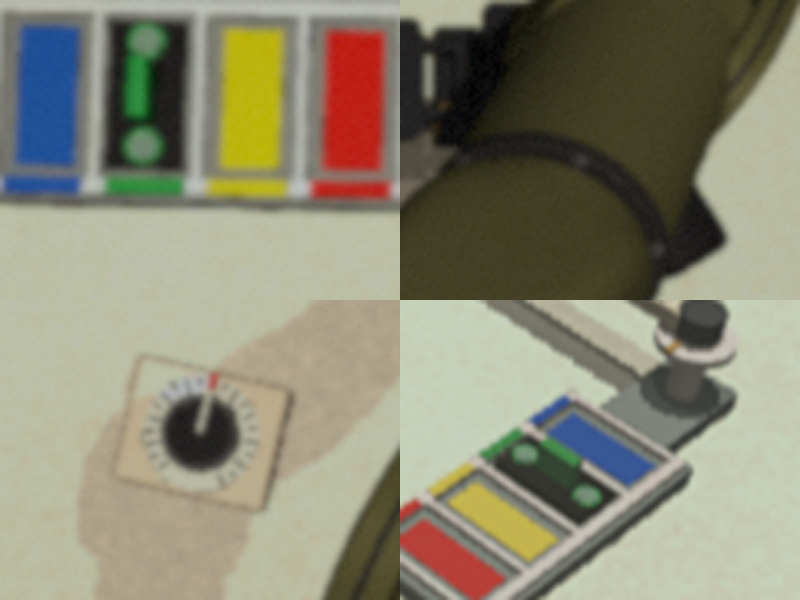

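Green sits centred in its bay and the dial pointer is at the red mark. Now red.

{"fn": "step_arm", "kwargs": {
  "increments": [
    [[-0.25,-2.2,0],[0,0,5.8]],
    [[0,-2.2,0],[0,0,5.8]],
    [[0,0,-2],[0,0,5.8]],
    [[0,0,-3],[0,0,5.8]],
    [[0,0,-3],[0,0,0]],
    [[0,0,-3],[0,0,0]],
    [[0,0,0],[0,0,0]],
    [[0,0,0],[0,0,0]],
    [[0,0,0],[0,0,0]],
    [[0,0,0],[0,0,0]]
  ]
}}

```text
clock: 26.55
tool_pos: [0.5779, -0.3709, 0.0919]
eef_rot: [0.984, 0.18, 0.001, 0.001]
contact_force: [0.5, -0.4, -0.0]
opening: 0.503
finger_force: 0.0
```

{"fn": "step_arm", "kwargs": {
  "increments": [
    [[0,0,-2.5],[0,0,0]],
    [[0,0,-2.5],[0,0,0]],
    [[0,0,-1.5],[0,0,0]],
    [[0,0,-0.7],[0,0,0]],
    [[0,0,-0.4],[0,0,0]],
    [[0,0,0],[0,0,0]],
    [[0,0,0],[0,0,0]],
    [[0,0,0],[0,0,0]],
    [[0,0,0],[0,0,0]],
    [[0,0,0],[0,0,0]]
  ]
}}

```text
clock: 27.55
tool_pos: [0.577, -0.3703, 0.0141]
eef_rot: [0.984, 0.18, 0.0, 0.0]
contact_force: [-0.1, -0.2, 0.3]
opening: 0.505
finger_force: 0.0
```

```bash
python3 - <<'E'
from h import *
s=r.get_state();print(s['tool_pos'],s['eef_rot'],s['opening'],s['contact_force'])
p2,_=snap('scene')
cv2.imwrite('pics/r3.png',cv2.resize(p2[260:350,140:260][:,:,::-1],None,fx=5,fy=5,interpolation=cv2.INTER_CUBIC))
E
```

```text
[ 0.57695364 -0.3703225   0.01413599] [9.83691625e-01 1.79862944e-01 2.27697784e-04 2.39364552e-04] 0.5048595607660181 [-0.10187435 -0.23368284  0.33083096]
```

View pics/r3.png

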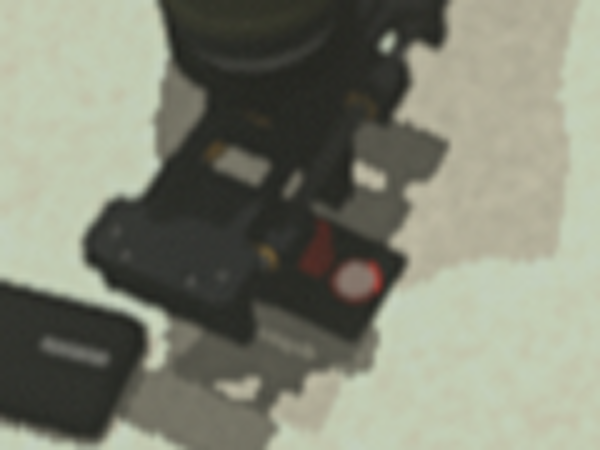

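{"fn": "step_arm", "kwargs": {
  "increments": [
    [[0,0,0],[0,0,0]],
    [[0,0,0],[0,0,0]],
    [[0,0,0],[0,0,0]],
    [[0,0,0],[0,0,0]],
    [[0,0,0],[0,0,0]],
    [[0,0,0],[0,0,0]],
    [[0,0,0],[0,0,0]],
    [[0,0,0],[0,0,0]],
    [[0,0,0],[0,0,0]],
    [[0,0,0],[0,0,0]]
  ],
  "fingers": 0,
  "grip_force": 30
}}

```text
clock: 28.6
tool_pos: [0.5768, -0.3703, 0.0138]
eef_rot: [0.984, 0.18, 0.0, 0.0]
contact_force: [0.1, -1.2, 0.5]
opening: 0.135
finger_force: 30.0
```

{"fn": "step_arm", "kwargs": {
  "increments": [
    [[0,0,1],[0,0,0]],
    [[0,0,2],[0,0,0]],
    [[0,0,3],[0,0,0]],
    [[0,0,3],[0,0,0]],
    [[0,0,1],[0,0,0]],
    [[0,4,0],[0,0,-5.8]],
    [[0,4,0],[0,0,-5.8]],
    [[0,4,0],[0,0,-5.8]],
    [[0,4,0],[0,0,-5.8]],
    [[0,0,0],[0,0,0]]
  ]
}}

```text
clock: 29.6
tool_pos: [0.577, -0.2, 0.1124]
eef_rot: [1.0, -0.017, -0.002, -0.004]
contact_force: [-0.3, 0.3, -1.4]
opening: 0.135
finger_force: 30.0
```

{"fn": "step_arm", "kwargs": {
  "increments": [
    [[0,4,0],[0,0,0]],
    [[0,4,0],[0,0,0]],
    [[1,4,0],[0,0,0]],
    [[1.2,4,0],[0,0,0]],
    [[1.2,4,0],[0,0,0]],
    [[1.2,4,0],[0,0,0]],
    [[1,0,0],[0,0,0]],
    [[0,0,0],[0,0,0]],
    [[0,0,0],[0,0,0]],
    [[0,0,0],[0,0,0]]
  ]
}}

```text
clock: 30.6
tool_pos: [0.6318, 0.0276, 0.1135]
eef_rot: [1.0, -0.023, -0.001, 0.001]
contact_force: [0.5, -0.5, -1.3]
opening: 0.132
finger_force: 30.0
```

{"fn": "step_arm", "kwargs": {
  "increments": [
    [[0.23,0.23,-2],[0,0,0]],
    [[0,0,-2],[0,0,0]],
    [[0,0,-1.8],[0,0,0]],
    [[0,0,-1],[0,0,0]],
    [[0,0,-0.6],[0,0,0]],
    [[0,0,-0.3],[0,0,0]],
    [[0,0,-0.15],[0,0,0]],
    [[0,0,0],[0,0,0]],
    [[0,0,0],[0,0,0]],
    [[0,0,0],[0,0,0]]
  ]
}}

```text
clock: 31.6
tool_pos: [0.6354, 0.0322, 0.0357]
eef_rot: [1.0, -0.022, 0.0, -0.0]
contact_force: [-0.4, 0.4, -1.6]
opening: 0.133
finger_force: 30.0
```

```bash
python3 - <<'E'
from h import *
s=r.get_state();print(s['tool_pos'],s['eef_rot'],s['opening'],s['contact_force'])
p,_=snap('top');p2,_=snap('scene')
f=lambda x:cv2.resize(x[:,:,::-1],(400,320),interpolation=cv2.INTER_CUBIC)
cv2.imwrite('pics/r4.png',np.hstack([f(p[140:220,190:290]),f(p2[190:270,290:390])]))
E
```

```text
[0.63540719 0.03219629 0.03572896] [ 9.99767680e-01 -2.15500095e-02  4.27608656e-04 -7.64505346e-06] 0.13285423302950902 [-0.44392423  0.41010877 -1.61792507]
```

View pics/r4.png

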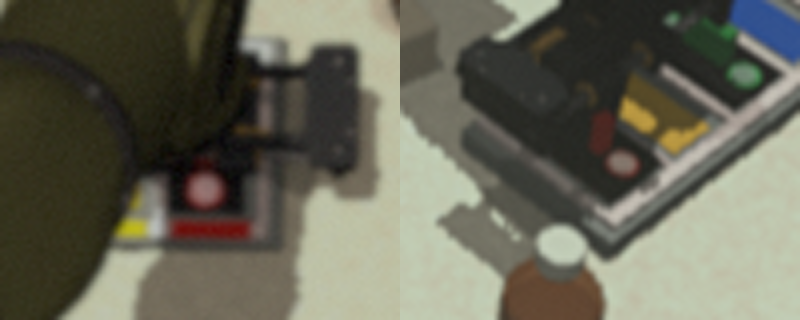

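{"fn": "step_arm", "kwargs": {
  "increments": [
    [[-0.11,-0.22,0],[0,0,0]],
    [[0,0,-0.07],[0,0,0]],
    [[0,0,0],[0,0,0]],
    [[0,0,0],[0,0,0]],
    [[0,0,0],[0,0,0]],
    [[0,0,0],[0,0,0]],
    [[0,0,0],[0,0,0]],
    [[0,0,0],[0,0,0]],
    [[0,0,0],[0,0,0]],
    [[0,0,0],[0,0,0]]
  ]
}}

```text
clock: 32.7
tool_pos: [0.634, 0.0299, 0.0345]
eef_rot: [1.0, -0.022, -0.0, 0.0]
contact_force: [-0.4, 0.5, -1.9]
opening: 0.134
finger_force: 30.0
```

{"fn": "step_arm", "kwargs": {
  "increments": [
    [[0,0,0],[0,0,0]],
    [[0,0,0],[0,0,0]],
    [[0,0,0],[0,0,0]],
    [[0,0,0],[0,0,0]],
    [[0,0,0],[0,0,0]],
    [[0,0,1],[0,0,0]],
    [[0,0,2.5],[0,0,0]],
    [[0,0,4],[0,0,0]],
    [[0,0,4.5],[0,0,0]],
    [[0,0,4.5],[0,0,0]]
  ],
  "fingers": 0.5
}}

```text
clock: 33.7
tool_pos: [0.6336, 0.0298, 0.2018]
eef_rot: [1.0, -0.022, -0.0, 0.0]
contact_force: [1.5, -0.2, 1.1]
opening: 0.502
finger_force: 0.0
```

{"fn": "step_arm", "kwargs": {
  "increments": [
    [[-2,4.2,0],[0,0,0]],
    [[-2,4.2,0],[0,0,0]],
    [[-2,4.2,0],[0,0,0]],
    [[-3,3.7,0],[0,0,0]],
    [[-3,3.7,0],[0,0,0]],
    [[-3,3.7,0],[0,0,0]],
    [[-3,3.7,0],[0,0,0]],
    [[-3,3.5,0],[0,0,0]],
    [[0,0,0],[0,0,0]],
    [[0,0,0],[0,0,0]]
  ]
}}

```text
clock: 34.7
tool_pos: [0.4232, 0.3401, 0.2001]
eef_rot: [1.0, -0.02, 0.0, -0.0]
contact_force: [0.3, -1.5, 1.3]
opening: 0.499
finger_force: 0.0
```

```bash
python3 - <<'E'
from h import *
np.set_printoptions(precision=4,suppress=True)
s=r.get_state();print(s['tool_pos'],s['eef_rot'],s['q'])
p,_=snap('top');p2,_=snap('scene')
for cam in('top','scene'):
  q,d=load(cam);P=cloud(cam,d)
  for col in('red','green','yellow','blue','orange'):
    for c,st,m in blobs(q,col): print(cam,col,np.round(c,1),st[4],np.median(P[m],0))
f=lambda x:cv2.resize(x[:,:,::-1],(400,300),interpolation=cv2.INTER_CUBIC)
cv2.imwrite('pics/m5.png',np.vstack([np.hstack([f(p[145:205,185:265]),f(p2[190:265,290:390])]),np.hstack([f(p[210:300,200:320]),f(p2[165:225,235:315])])]))
E
```

```text
[0.4232 0.3401 0.2001] [ 0.9998 -0.02    0.0002 -0.0003] [-1.0232  0.6773  0.4427  1.8762 -0.4389  0.6845 -1.9314]
top red [241.7 171.6] 164 [0.6371 0.0316 0.0453]
top red [242.5 196.7] 62 [0.5801 0.0322 0.0271]
top green [189.  171.4] 99 [0.6406 0.1542 0.0569]
top green [190.4 196.5] 33 [0.5849 0.1582 0.0266]
top yellow [217.4 174.5] 482 [0.6367 0.0926 0.0204]
top yellow [216.5 196.5] 70 [0.5822 0.0948 0.0267]
top blue [166.3 173.4] 449 [0.6441 0.2168 0.0203]
top blue [164.9 195.9] 47 [0.5875 0.2191 0.0271]
top orange [299.4 136.4] 258 [ 0.7084 -0.1061  0.0843]
scene red [319.5 214.4] 32 [0.5791 0.0326 0.0272]
scene red [335.7 217.7] 42 [0.6339 0.0274 0.0587]
scene yellow [335.3 203.4] 17 [0.5816 0.0968 0.027 ]
scene yellow [350.4 216.1] 245 [0.6366 0.091  0.0211]
scene blue [379.8 194.4] 205 [0.6426 0.2146 0.0211]
scene orange [350.6 105.1] 16 [0.4195 0.3417 0.1469]
```

View pics/m5.png

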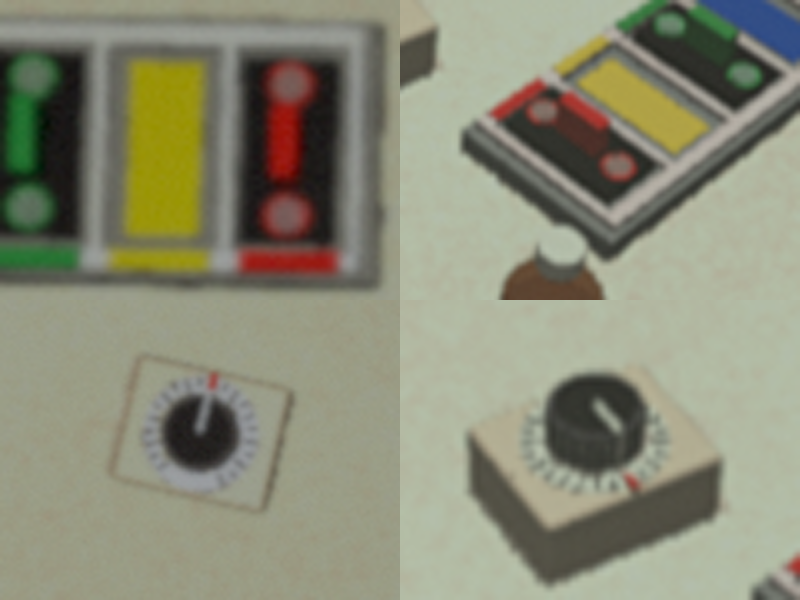

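```bash
python3 - <<'E'
from h import *
an=lambda a,b:round(float(np.degrees(np.arctan2(b[1]-a[1],b[0]-a[0]))),1)
s=lambda u,v,z:atz('scene',235+(u-400)/5,165+(v-300)/5,z)
t=lambda u,v,z:atz('top',200+u*.3,210+(v-300)*.3,z)
print('scene pointer',an(s(597,403,.071),s(619,433,.071)),'box',an(s(550,528,.045),s(720,460,.045))-90,an(s(470,435,.045),s(550,528,.045)))
print('top pointer',an(t(201,430,.071),t(209,395,.071)),'box',an(t(112,474,.045),t(137,355,.045)),an(t(266,511,.045),t(291,391,.045)))
# code-based pointer
for cam,c0 in(('top',(200+200*.3,210+133*.3)),('scene',(235+197/5,165+112/5))):
    p,_=load(cam); g=p.astype(float).sum(2); ax=atz(cam,*c0,.071)
    pts=[];w=[]
    for v in range(420):
        for u in range(560):
            if abs(u-c0[0])<14 and abs(v-c0[1])<14:
                x=atz(cam,u,v,.071)
                if np.hypot(*(x-ax)[:2])<.0215 and g[v,u]>240: pts.append(x[:2]);w.append(g[v,u]-240)
    pts=np.array(pts);w=np.array(w);m=(pts*w[:,None]).sum(0)/w.sum();C=((pts-m)*w[:,None]).T@(pts-m)
    e=np.linalg.eigh(C)[1][:,-1];print(cam,len(w),ax[:2],m,np.degrees(np.arctan(e[1]/e[0])))
    red=[(a,b) for a,b,_ in blobs(p,'red',1) if np.hypot(*(a-c0))<25]
    for a,b in red:
        print('mark',atz(cam,*a,.045),b[4])
E
```

```text
scene pointer -18.9 box -15.099999999999994 -13.1
top pointer -14.2 box -12.9 -13.3
top 26 [ 0.45075688 -0.00942659] [ 0.46298508 -0.01070376] -16.176824542268005
scene 23 [ 0.45636533 -0.01255921] [ 0.46119986 -0.01059234] -17.32161145062612
```

```bash
python3 - <<'E'
from h import *
for cam,c0 in(('top',(200+213*.3,210+80*.3)),('scene',(235+232/5,165+183/5))):
    acc=[];mm=[]
    for k in range(4):
        p,_=r.snapshot(cam); q=p.astype(float); red=np.clip(q[:,:,0]-np.maximum(q[:,:,1],q[:,:,2])-25,0,None)
        v,u=np.mgrid[0:420,0:560]; red[(abs(u-c0[0])>5)|(abs(v-c0[1])>5)]=0
        mk=atz(cam,(u*red).sum()/red.sum(),(v*red).sum()/red.sum(),.045)[:2]
        # box top: fit rectangle in world at z .045 by thresholding brightness
        P=[];
        mm.append(mk)
        # pointer
        g=q.sum(2);pts=[];w=[]
        ax=atz(cam,*((260,250) if cam=='top' else (274.4,187.4)),.071)
        for vv in range(170,270):
            for uu in range(240,300):
                x=atz(cam,uu,vv,.071)
                if np.hypot(*(x-ax)[:2])<.0215 and g[vv,uu]>240: pts.append(x[:2]);w.append(g[vv,uu]-240)
        pts=np.array(pts);w=np.array(w);m=(pts*w[:,None]).sum(0)/w.sum();C=((pts-m)*w[:,None]).T@(pts-m)
        e=np.linalg.eigh(C)[1][:,-1];e*=np.sign(e[0]);acc.append(np.r_[m,e])
    mk=np.mean(mm,0);a=np.mean(acc,0);m,e=a[:2],a[2:]
    d=mk-m; print(cam,'mark',mk,'pointer ang',np.degrees(np.arctan2(e[1],e[0])),'lateral mm',1e3*(e[0]*d[1]-e[1]*d[0]),'along',1e3*d@e)
    print('  zero dir from tcp axis(.4525,-.0093):',np.degrees(np.arctan2(*(mk-[.4525,-.0093])[::-1])), 'ptr m dir',np.degrees(np.arctan2(*(m-[.4525,-.0093])[::-1])))
E
```

```text
Traceback (most recent call last):
  File "h.py", line 15, in atz
    o,d=ray(cam,u,v); return o+d*(z-o[2])/d[2]
        ~~~^^^^^^^^^
  File "h.py", line 10, in ray
    c=r.calibration(cam); f=210/np.tan(np.radians(c['fov_y'])/2)
ValueError: time passes only in moves, steps and waits
```

```bash
cat > ptr.py <<'E'
from h import *
K={c:r.calibration(c) for c in('top','scene')}
def az(cam,u,v,z):
    c=K[cam];f=210/np.tan(np.radians(c['fov_y'])/2);R=np.array(c['R']);o=-R.T@np.array(c['t'])
    u=np.asarray(u,float);d=np.stack([(u-c['cx'])/f,(np.asarray(v,float)-c['cy'])/f,np.ones_like(u)],-1)@R
    return (o+d*((z-o[2])/d[...,2])[...,None])[...,:2]
v,u=np.mgrid[0:420,0:560]
A=np.array([.4525,-.0093])
an=lambda e:np.degrees(np.arctan2(e[1],e[0])).round(1)
for cam,c0,k0 in(('top',(263.9,234),(260,250)),('scene',(281.4,201.6),(274.4,187.4))):
    p,_=load(cam);q=p.astype(float);red=np.clip(q[:,:,0]-np.maximum(q[:,:,1],q[:,:,2])-25,0,None)
    red[(abs(u-c0[0])>5)|(abs(v-c0[1])>5)]=0
    mk=az(cam,(u*red).sum()/red.sum(),(v*red).sum()/red.sum(),.045)
    X=az(cam,u,v,.071);ax=az(cam,*k0,.071)
    w=np.clip(q.sum(2)-240,0,None)*(np.hypot(*(X-ax).transpose(2,0,1))<.0215)
    m=(X*w[...,None]).sum((0,1))/w.sum();D=X-m;C=np.einsum('ij,ijk,ijl->kl',w,D,D)
    e=np.linalg.eigh(C)[1][:,-1];e*=np.sign(e[0]);d=mk-m
    print(cam,'mark',mk,'m',m,'line',an(e),'lateral mm',1e3*(e[0]*d[1]-e[1]*d[0]),'along',1e3*d@e,'zero',an(mk-A),'ptr',an(m-A))
E
python3 ptr.py
```

```text
top mark [ 0.48885873 -0.01705704] m [ 0.46298508 -0.01070376] line -16.2 lateral mm 1.1067413062112306 along 26.619261725558275 zero -12.0 ptr -7.6
scene mark [ 0.48579423 -0.01711184] m [ 0.46119986 -0.01059234] line -17.3 lateral mm 1.0987697997211343 along 25.42006619421172 zero -13.2 ptr -8.4
```

{"fn": "step_arm", "kwargs": {
  "increments": [
    [[-0.5,0.65,0],[0,0,0]],
    [[0,0,-2.5],[0,0,0]],
    [[0,0,-2.5],[0,0,0]],
    [[0,0,-2.2],[0,0,0]],
    [[0,0,-1.5],[0,0,0]],
    [[0,0,0],[0,0,0]],
    [[0,0,0],[0,0,0]],
    [[0,0,0],[0,0,0]],
    [[0,0,0],[0,0,0]],
    [[0,0,0],[0,0,0]]
  ],
  "fingers": 0.6
}}

```text
clock: 35.85
tool_pos: [0.4193, 0.3457, 0.1132]
eef_rot: [1.0, -0.022, 0.0, -0.0]
contact_force: [-0.3, -0.2, 0.0]
opening: 0.601
finger_force: 0.0
```

{"fn": "step_arm", "kwargs": {
  "increments": [
    [[0,0,0],[0,0,0]],
    [[0,0,0],[0,0,0]],
    [[0,0,0],[0,0,0]],
    [[0,0,0],[0,0,0]],
    [[0,0,0],[0,0,0]],
    [[0,0,0],[0,0,0]],
    [[0,0,0],[0,0,0]],
    [[0,0,0],[0,0,0]],
    [[0,0,0],[0,0,0]],
    [[0,0,0],[0,0,0]]
  ],
  "fingers": 0,
  "grip_force": 15
}}

```text
clock: 36.85
tool_pos: [0.4189, 0.3437, 0.1125]
eef_rot: [1.0, -0.022, -0.0, 0.001]
contact_force: [-0.7, -6.0, 3.3]
opening: 0.266
finger_force: 15.0
```

```bash
python3 - <<'E'
from h import *
c=np.array([.6368,.0919]);ya=np.array([.042,.9991])
hin=c+.031*ya+.205*ya; s=r.get_state(); p=s['tool_pos'][:2]; print(hin,s['opening'],p,np.linalg.norm(p-hin))
a0=np.degrees(np.arctan2(*(p-hin)[::-1]))-360; print(a0)
home=np.degrees(np.arctan2(-ya[1],-ya[0])); print(home,home-a0)
n=26; a=np.radians(np.linspace(a0,home+.6,n+1)); R=np.linalg.norm(p-hin)
q=hin+R*np.c_[np.cos(a),np.sin(a)]; print(np.round(np.diff(q,axis=0)*100,2).tolist(),(home+.6-a0)/n,q[-1])
E
```

```text
[0.646712  0.3276876] 0.26584792836576826 [0.41887619 0.3436755 ] 0.22839607705437678
-184.01403157537075
-92.407173169551 91.60685840581975
[[-0.06, -1.41], [0.03, -1.41], [0.12, -1.41], [0.21, -1.4], [0.29, -1.38], [0.38, -1.36], [0.46, -1.34], [0.54, -1.31], [0.62, -1.27], [0.7, -1.23], [0.77, -1.18], [0.85, -1.13], [0.91, -1.08], [0.98, -1.02], [1.04, -0.96], [1.1, -0.89], [1.15, -0.82], [1.2, -0.75], [1.24, -0.67], [1.28, -0.59], [1.32, -0.51], [1.35, -0.43], [1.37, -0.35], [1.39, -0.26], [1.4, -0.18], [1.41, -0.09]] 3.546417630993067 [0.63950933 0.09940512]
```

{"fn": "step_arm", "kwargs": {
  "increments": [
    [[-0.06,-1.41,0],[0,0,3.5]],
    [[0.03,-1.41,0],[0,0,3.5]],
    [[0.12,-1.41,0],[0,0,3.5]],
    [[0.21,-1.4,0],[0,0,3.5]],
    [[0.29,-1.38,0],[0,0,3.5]],
    [[0.38,-1.36,0],[0,0,3.5]],
    [[0.46,-1.34,0],[0,0,3.5]],
    [[0.54,-1.31,0],[0,0,3.5]],
    [[0.62,-1.27,0],[0,0,3.5]],
    [[0.7,-1.23,0],[0,0,3.5]]
  ]
}}

```text
clock: 37.85
tool_pos: [0.4502, 0.2099, 0.1124]
eef_rot: [0.96, 0.281, -0.002, -0.0]
contact_force: [-3.1, -1.3, 2.6]
opening: 0.267
finger_force: 15.0
```

{"fn": "step_arm", "kwargs": {
  "increments": [
    [[0.77,-1.18,0],[0,0,3.5]],
    [[0.85,-1.13,0],[0,0,3.5]],
    [[0.91,-1.08,0],[0,0,3.5]],
    [[0.98,-1.02,0],[0,0,3.5]],
    [[1.04,-0.96,0],[0,0,3.5]],
    [[1.1,-0.89,0],[0,0,3.5]],
    [[1.15,-0.82,0],[0,0,3.5]],
    [[1.2,-0.75,0],[0,0,3.5]],
    [[1.24,-0.67,0],[0,0,3.5]],
    [[1.28,-0.59,0],[0,0,3.5]]
  ]
}}

```text
clock: 38.85
tool_pos: [0.5555, 0.1162, 0.1125]
eef_rot: [0.831, 0.556, -0.003, 0.0]
contact_force: [-4.8, -5.6, 4.1]
opening: 0.269
finger_force: 15.0
```

{"fn": "step_arm", "kwargs": {
  "increments": [
    [[1.32,-0.51,0],[0,0,3.5]],
    [[1.35,-0.43,0],[0,0,3.5]],
    [[1.37,-0.35,0],[0,0,3.5]],
    [[1.39,-0.26,0],[0,0,3.5]],
    [[1.4,-0.18,0],[0,0,3.5]],
    [[1.41,-0.09,0],[0,0,3.5]],
    [[0,0,0],[0,0,0]],
    [[0,0,0],[0,0,0]],
    [[0,0,0],[0,0,0]],
    [[0,0,0],[0,0,0]]
  ]
}}

```text
clock: 39.85
tool_pos: [0.6382, 0.097, 0.1122]
eef_rot: [0.717, 0.697, -0.003, 0.001]
contact_force: [-3.6, -6.4, 3.0]
opening: 0.267
finger_force: 15.0
```

{"fn": "step_arm", "kwargs": {
  "increments": [
    [[0.3,0.1,0],[0,0,0]],
    [[0.2,0.1,0],[0,0,0]],
    [[0,0,0],[0,0,0]],
    [[0,0,0],[0,0,0]],
    [[0,0,0],[0,0,0]],
    [[0,0,0],[0,0,0]],
    [[0,0,0],[0,0,0]],
    [[0,0,0],[0,0,0]],
    [[0,0,0],[0,0,0]],
    [[0,0,0],[0,0,0]]
  ]
}}

```text
clock: 40.85
tool_pos: [0.6382, 0.0969, 0.112]
eef_rot: [0.717, 0.697, -0.009, -0.001]
contact_force: [-15.0, -10.1, 12.7]
opening: 0.265
finger_force: 15.0
```

{"fn": "step_arm", "kwargs": {
  "increments": [
    [[-0.4,0,0],[0,0,0]],
    [[0,0,0],[0,0,0]],
    [[0,0,0],[0,0,0]],
    [[0,0,0],[0,0,0]],
    [[0,0,0],[0,0,0]],
    [[0,0,0],[0,0,0]],
    [[0,0,1],[0,0,0]],
    [[0,0,3],[0,0,0]],
    [[0,0,3],[0,0,0]],
    [[0,0,3],[0,0,0]]
  ],
  "fingers": 0.6
}}

```text
clock: 41.85
tool_pos: [0.6405, 0.1032, 0.2144]
eef_rot: [0.716, 0.698, 0.0, 0.0]
contact_force: [-0.1, -0.4, -0.2]
opening: 0.601
finger_force: 0.0
```

{"fn": "step_arm", "kwargs": {
  "increments": [
    [[-3,-2,0],[0,0,0]],
    [[-3,-2,0],[0,0,0]],
    [[-3,-2,0],[0,0,0]],
    [[-3,-2,0],[0,0,0]],
    [[-3,-2,0],[0,0,0]],
    [[-3,-1.25,0],[0,0,0]],
    [[-0.8,0,0],[0,0,0]],
    [[0,0,-3],[0,0,0]],
    [[0,0,-3],[0,0,0]],
    [[0,0,-3],[0,0,0]]
  ],
  "fingers": 1
}}

```text
clock: 42.85
tool_pos: [0.4543, -0.0087, 0.1224]
eef_rot: [0.716, 0.698, 0.002, 0.001]
contact_force: [0.3, 0.5, 0.4]
opening: 0.997
finger_force: 0.0
```

{"fn": "step_arm", "kwargs": {
  "increments": [
    [[0,0,-2],[0,0,0]],
    [[0,0,0],[0,0,0]],
    [[0,0,0],[0,0,0]],
    [[0,0,0],[0,0,0]],
    [[0,0,0],[0,0,0]],
    [[0,0,0],[0,0,0]],
    [[0,0,0],[0,0,0]],
    [[0,0,0],[0,0,0]],
    [[0,0,0],[0,0,0]],
    [[0,0,0],[0,0,0]]
  ]
}}

```text
clock: 43.85
tool_pos: [0.4524, -0.0094, 0.1025]
eef_rot: [0.716, 0.698, 0.0, -0.0]
contact_force: [0.6, 0.7, -0.3]
opening: 0.998
finger_force: 0.0
```

{"fn": "step_arm", "kwargs": {
  "increments": [
    [[0.1,0,-2],[0,0,0]],
    [[0,0,-2],[0,0,0]],
    [[0,0,-1.2],[0,0,0]],
    [[0,0,0],[0,0,0]],
    [[0,0,0],[0,0,0]],
    [[0,0,0],[0,0,0]],
    [[0,0,0],[0,0,0]],
    [[0,0,0],[0,0,0]],
    [[0,0,0],[0,0,0]],
    [[0,0,0],[0,0,0]]
  ]
}}

```text
clock: 44.85
tool_pos: [0.4536, -0.0094, 0.0507]
eef_rot: [0.716, 0.698, 0.0, 0.0]
contact_force: [0.0, -0.6, 0.7]
opening: 0.998
finger_force: 0.0
```

{"fn": "step_arm", "kwargs": {
  "increments": [
    [[0,0,0],[0,0,0]],
    [[0,0,0],[0,0,0]],
    [[0,0,0],[0,0,0]],
    [[0,0,0],[0,0,0]],
    [[0,0,0],[0,0,0]],
    [[0,0,0],[0,0,0]],
    [[0,0,0],[0,0,0]],
    [[0,0,0],[0,0,0]],
    [[0,0,0],[0,0,0]],
    [[0,0,0],[0,0,0]]
  ],
  "fingers": 0,
  "grip_force": 25
}}

```text
clock: 45.85
tool_pos: [0.4524, -0.0094, 0.0504]
eef_rot: [0.716, 0.698, -0.001, -0.001]
contact_force: [-4.6, 1.2, 1.8]
opening: 0.608
finger_force: 25.0
```

{"fn": "step_arm", "kwargs": {
  "increments": [
    [[0,0,0],[0,0,1]],
    [[0,0,0],[0,0,1]],
    [[0,0,0],[0,0,0.3]],
    [[0,0,0],[0,0,0]],
    [[0,0,0],[0,0,0]],
    [[0,0,0],[0,0,0]],
    [[0,0,0],[0,0,0]],
    [[0,0,0],[0,0,0]],
    [[0,0,0],[0,0,0]],
    [[0,0,0],[0,0,0]]
  ]
}}

```text
clock: 46.85
tool_pos: [0.4524, -0.0094, 0.0504]
eef_rot: [0.702, 0.713, -0.001, -0.001]
contact_force: [-4.1, 0.2, 1.2]
opening: 0.606
finger_force: 25.0
```

{"fn": "step_arm", "kwargs": {
  "increments": [
    [[0,0,0],[0,0,0]],
    [[0,0,0],[0,0,0]],
    [[0,0,0],[0,0,0]],
    [[0,0,0],[0,0,0]],
    [[0,0,0],[0,0,0]],
    [[0,0,0],[0,0,0]],
    [[0,0,2],[0,0,0]],
    [[0,0,4],[0,0,0]],
    [[0,0,4.5],[0,0,0]],
    [[0,0,4.5],[0,0,0]]
  ],
  "fingers": 1
}}

```text
clock: 47.85
tool_pos: [0.4529, -0.0095, 0.2021]
eef_rot: [0.702, 0.712, -0.0, -0.0]
contact_force: [1.0, -0.6, -0.1]
opening: 0.995
finger_force: 0.0
```

{"fn": "step_arm", "kwargs": {
  "increments": [
    [[0.5,-4.8,0],[0,0,0]],
    [[0.5,-4.8,0],[0,0,0]],
    [[0.5,-4.8,0],[0,0,0]],
    [[0.5,-4.8,0],[0,0,0]],
    [[0.5,-4.8,0],[0,0,0]],
    [[0.5,-4.8,0],[0,0,0]],
    [[0,-4.8,0],[0,0,0]],
    [[0,-4.8,0],[0,0,0]],
    [[0,0,0],[0,0,0]],
    [[0,0,0],[0,0,0]]
  ]
}}

```text
clock: 48.85
tool_pos: [0.4825, -0.3944, 0.1999]
eef_rot: [0.703, 0.711, -0.0, -0.0]
contact_force: [0.3, 0.8, -0.7]
opening: 0.999
finger_force: 0.0
```

```bash
python3 - <<'E'
from h import *
p,_=snap('top');p2,_=snap('scene')
f=lambda x:cv2.resize(x[:,:,::-1],(400,300),interpolation=cv2.INTER_CUBIC)
cv2.imwrite('pics/m6.png',np.vstack([np.hstack([f(p[140:230,90:290]),f(p2[140:260,270:430])]),np.hstack([f(p[220:280,220:300]),f(p2[165:225,235:315])])]))
E
python3 ptr.py
```

```text
top mark [ 0.48885417 -0.01707681] m [ 0.46318535 -0.01026003] line -13.8 lateral mm -0.48674700847079877 along 26.554102330303614 zero -12.1 ptr -5.1
scene mark [ 0.4858277  -0.01711927] m [ 0.46150299 -0.01034764] line -16.6 lateral mm 0.46545276148708853 along 25.245389408430135 zero -13.2 ptr -6.6
```

View pics/m6.png

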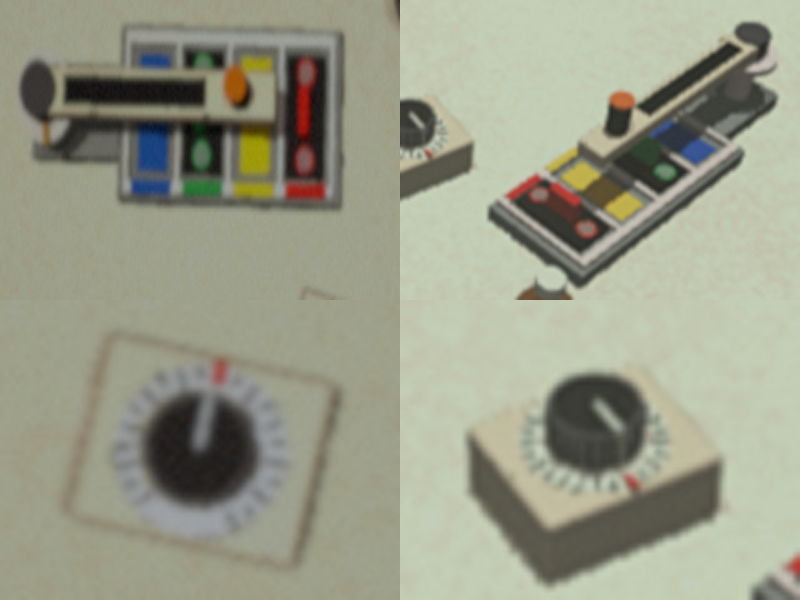

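The bar is home, both carriers sit in their bays, and the dial pointer stands at the red mark (lateral offsets of the mark average about 0 mm).

```bash
python3 -c "
from plant import r
print(r.finish_job())"
```

```text
the job is handed in; nothing more can be done
None
```

I've handed the job in, but `finish_job()` gave no verdict back. The last pictures show the bar home, the red and green carriers (the only two on the bench) centred in their bays and the dial pointer at zero; I never moved the bottle, vial or mouse.

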